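Hold the lid of the blue votive bin open for restocking

TASK

I want to top up the blue candles: take the amber jar candle that somebody left on the lid of the blue votive bin and set it gently upright in the free space in the dark wooden tray, beside the two like it. Then lift that bin's lid and hold it for me at 60 degrees from shut; it falls shut by itself, so finish still holding it there and do not let go. Leave the other lids shut and all other stock and tools where they are.

Things in the scene. Friction and masses are not known exactly. Their poses are not given: they have to be found in the camera images.
- lid_blue (a joint): angle of the blue bin's lid in rad: 0 shut (level), grows as its front edge rises, 1.047 at 60 degrees; hinged along the bin's far upper edge, falls shut by its own weight (about 0.5 kg, centre half-way along) from any angle short of upright, runs to 1.9. Clear panel in an aluminium frame, 240 deep, 140 wide, 8 thick
- lid_blue_bar (a point): centre of the dark steel bow handle on the blue bin's lid, near its front edge; moves with the lid. Its 10 mm round bar lies along y of the bin, 84 mm long between its two posts, its centre 40 mm above the lid's top face, 215 mm in front of and (lid shut) 44 mm above the hinge line. Axes turn with the lid: x away from its handle end towards the hinge, y along the bar and hinge, z out of the lid's top face
- lid_blue_hinge (a point): middle of the blue lid's hinge line, at mid-thickness of the lid; axes turn with the lid as for the handle; y is the hinge axis
- bin_blue: the blue bin, plywood box holding blue votive candles, colour card front and back, 240 deep (x), 140 wide (y), 90 high without lid (lid's top face 98 up); origin centre of underside, x from front (robot side) to hinge side, z up. Fixed. It may be the left, middle or right one of three bins that stand 5 mm apart, and the whole rack may stand left or right of the tray
- bin_white: bin of white votives, same build; fixed
- bin_red: bin of red votives, same build; fixed
- lid_white (a joint): angle of the white bin's lid (rad, 0 shut); same build; to stay shut
- lid_red (a joint): angle of the red bin's lid (rad, 0 shut); same build; to stay shut
- rack: blue steel tray-rack carrying the three bins, 262 x 452, base 12 thick, side flanges 50 high; origin centre of underside; fixed
- jar_center (a point): centre (half-way up) of the amber glass jar candle standing on the blue lid behind the handle: 62 diameter, 85 high with its 57 diameter wooden cover (top 9), about 0.3 kg; z up
- tray: dark wooden display tray, 310 (x) by 150 (y), floor 6 thick, rim 16 high and 6 thick; origin centre of underside, x away from the robot; fixed
- tray_gap (a point): middle of the free space on the tray's floor (top face of the floor), at the robot's end of the tray, 95 from its centre; the nearest jar stands about 95 farther along the tray's x
- twin_a_center (a point): centre of the like jar candle in the middle of the tray; loose, to be left alone
- twin_b_center (a point): centre of the like jar candle at the far end of the tray; loose, to be left alone
- pillar_a: orange pillar candle, 68 diameter, 140 high, at the right of the counter; origin under its centre; loose, to be left alone
- pillar_c: dark wine pillar candle, 68 diameter, 140 high, at the left of the counter; origin under its centre; loose, to be left alone
- matchbox: red and card matchbox, 50 x 90 x 24 high, lying on the white bin's lid; origin centre of underside; loose, to be left alone
- snuffer: brass candle snuffer lying on the counter, 230 long, up to 32 wide and high; loose, to be left alone
- tape: white roll of tape lying flat on the counter, 90 diameter, 25 high; loose, to be left alone

How it is judged:
By the outcome, as a careful person would: the job done as asked, in the order asked, and still so for the second after the job is handed in, while the arm keeps its last pose, push and grip.
It also fails if it takes over 58 s, if anything falls off the work surface, if the arm or the gripper's body presses on something with over 40 N, if the wrist force passes 120 N, or if a joint passes its speed limit or range.

ROBOT

A 7-joint arm with a two-finger parallel gripper is mounted at the origin on the work surface. World frame = base frame: x ahead of the robot, y to its left, z up, the work surface at z = 0. Lengths are in m, angles in rad, forces in N, time in s.
With the tool pointing down it reaches from about 0.4 to 0.85 m from the base axis. Payload 10.4 kg.
Tool frame: the origin (TCP) lies on the centre line of the jaws, within the pads' length; the fingertips stand 25 mm ahead of it and the grasp point (between the pads) lies 6 mm ahead of it; z points along the fingers, y is the line along which they close (so a half turn about z gives the same grasp; the last joint's range is limited). The gripper opens to 85 mm and grips with 20 to 120 N. Pads are 22 mm wide; open, the fingers measure 114 mm over their backs; the gripper's body (76 mm by 85 mm) begins 54 mm behind the grasp point. The pads swing forward as they close: fully open they stand 13 mm farther back than shut.
Start: joints at [1.313, 0.332, -0.065, 1.46, 0.022, 1.35, -0.088], TCP at [0.145, -0.608, 0.256] pointing down, gripper open.
Joint ranges: [-2.6, 2.6], [-0.5, 2.12], [-1.47, 1.34], [0.16, 2.42], [-1.27, 4.41], [0.06, 2.06], [-2.6, 2.6]. Speed limits (rad/s): [2.22, 2.22, 2.79, 2.79, 3.14, 3.14, 3.14].

INTERFACE

Orientations are given as a unit quaternion [x, y, z, w].
In Python, from bench import arm, get_image, camera_info, ticket, trace gives the robot as it stands.
- The arm moves only by the tool carry_out, never from a script. Its argument "series" is one flat list of numbers, 4 for each row, row after row: the shift along the tool's x, y, z normalised to -1 to 1, where 1 is 10 cm, then the turn about the tool's z normalised to -1 to 1, where 1 is 30 degrees. In form: [x, y, z, twist, x, y, z, twist, ...]. A call has 1 to 20 rows; each row is the pose to reach, as a shift and turn from the pose commanded when the call began, along the tool's axes at that moment; what a row does not reach only later rows make up. A row lasts 1/10 s, in which the tool goes at most 50 mm and 8.59 degrees, less where a joint would pass 70% of its speed; a pose out of reach is approached as far as the arm can. A call with a number of a shift or a turn outside -1 to 1 is refused whole. A call with a gripper value outside its range is refused whole. "gripper" is the gripper command: -1 is fully open, 1 is shut, values between are in proportion, set as the call begins (left out, the last holds). The fingers move at their own pace and stop on an object; "grip_force" is the grip in N (left out, the last holds). Time passes only in rows, so rows that repeat a pose let the fingers close. It gives the time, the measured TCP pose, the force, the opening and the grip force at its end, in the units of the state.
- arm.get_obs(): the state, without advancing time (a new reading comes with each control period).
- get_image(name): name is "side" or "top"; returns (picture, depth): 420x560x3 uint8, red, green, blue; 420x560 float32, m along the optical axis (not along the pixel's ray), 0 where there is no reading.
- camera_info(name): a dict with "fov_y" (degrees; the focal length in pixels is half the picture's height over the tangent of half this angle, whatever the lens; pixels are square), "cx", "cy" (the principal point, pixels), "rvec" (rotation vector, rad) and "tvec" (3), from world to camera coordinates, as OpenCV has them. Camera axes: x right, y down, z forward; pixel columns grow to the right and rows downward; lengths in m; the calibration is good to about 2 mm. A picture is of the moment at which its call begins. camera_info takes no time and is no camera call.
- ticket.sign_off(): hands the job in; it is judged then, once.
Trained networks look in the newest picture that a camera, given by its name, has taken for a name from the list of things; names that differ only in an ending like _2 or _b are one class to them, and where a whole thing is asked for, a point or a joint stands for the part that bears it (a point fixed in the world has none). Each returns a list of dicts, best first, with "p" (0 to 1); they miss things now and then, are a little off and sometimes report something else, mostly with a low value. They report only what shows in the picture. A call takes as long as a camera call.
- trace(camera, thing): "mask" (420x560 bool, what is visible of it) and "location" ([column, row] in pixels, amid what is visible of it).
The state is a dict: "time": time; "q": joint angles; "dq": joint speeds; "effort": joint torques, N m; "position": TCP position; "tcp_rot": TCP orientation; "wrist_force": force on the tool from outside, world axes, zero at the start; "torque": the same for the moment, N m; "width": opening from 0.0 (shut) to 1.0 (fully open); "gripper_force": force on a finger pad.
Only numpy, scipy, OpenCV 4.12 (cv2) and the standard library are available. Lean on these libraries where they do the work, as an engineer would, in place of code of your own. Each camera call takes 0.05 s, during which the arm holds its last target. There are 200 camera calls.

## Working session

There is one attempt and no reset: what is moved stays moved. The work goes in short steps, Python scripts to look and compute and a tool call to move; the robot and the scene stay as the last step left them, time stands still between calls to the robot, and variables do not carry over. Pictures are saved under pics/ and viewed, at most 10 in all, crops included, and the job is handed in when it is done.

Besides the shell and the picture viewer there is one more tool, called after "Call:" as a command line: name --argument value ..., lists and objects as JSON in quotes. carry_out: Moves the arm, as the interface text tells. Its arguments: {"type":"object","properties":{"series":{"type":"array"},"gripper":{"type":"number"},"grip_force":{"type":"number"}},"required":["series"]}

```bash
mkdir -p pics
cat > h.py <<'E'
import numpy as np,cv2
from bench import arm,get_image,camera_info,ticket,trace
from scipy.spatial.transform import Rotation as R
def pts(cam,depth,mask):
    c=camera_info(cam);f=210/np.tan(np.radians(c['fov_y'])/2)
    v,u=np.nonzero(mask&(depth>0));d=depth[v,u]
    P=np.c_[(u-c['cx'])/f*d,(v-c['cy'])/f*d,d]
    M=cv2.Rodrigues(np.array(c['rvec'],float))[0]
    return (P-np.array(c['tvec']).ravel())@M
def save(n,im): cv2.imwrite('pics/'+n,im[:,:,::-1])
E
python3 - <<'E'
from h import *
np.set_printoptions(precision=3,suppress=True)
o=arm.get_obs();print(o)
for cam in('side','top'):
    im,d=get_image(cam);save(cam+'0.png',im);print(cam,camera_info(cam))
    for t in('lid_blue_bar','lid_blue','jar_center','tray','bin_blue'):
        for r in trace(cam,t)[:4]:
            P=pts(cam,d,r['mask'])
            if len(P): print(t,round(r['p'],2),np.array(r['location']),len(P),'med',np.median(P,0),'lo',np.percentile(P,2,axis=0),'hi',np.percentile(P,98,axis=0))
E
```

```text
{'time': 0.0, 'q': array([ 1.313,  0.333, -0.065,  1.461,  0.022,  1.35 , -0.088]), 'dq': array([-0.002, -0.001, -0.001,  0.001, -0.   , -0.002,  0.001]), 'effort': array([  0.001, -62.545,   0.05 , -39.16 ,   0.016,   0.01 ,   0.   ]), 'position': array([ 0.145, -0.608,  0.256]), 'tcp_rot': array([ 0.993,  0.117, -0.   , -0.001]), 'wrist_force': array([-0.014, -0.347,  0.608]), 'torque': array([-0.031, -0.002,  0.008]), 'gripper_force': 0.0, 'width': 0.9985342705757059}
side {'fov_y': 47.99719707310598, 'cx': 281.2949805201122, 'cy': 206.84282632209693, 'rvec': array([ 0.925,  2.331, -1.218]), 'tvec': array([ 0.339, -0.086,  1.771])}
lid_blue_bar 0.74 [217.9 194. ] 1752 med [ 0.574 -0.194  0.111] lo [ 0.453 -0.286  0.106] hi [ 0.697 -0.132  0.152]
lid_blue 0.98 [216.7 197. ] 1826 med [ 0.57  -0.196  0.111] lo [ 0.34  -0.398  0.003] hi [ 0.698 -0.132  0.154]
lid_blue 0.74 [309.3 295.3] 3033 med [0.603 0.242 0.007] lo [0.433 0.136 0.002] hi [0.743 0.309 0.018]
lid_blue 0.37 [173.  183.5] 1208 med [ 0.642 -0.355  0.112] lo [ 0.467 -0.556  0.038] hi [ 0.719 -0.271  0.154]
jar_center 0.9
[... 1180 characters left out ...]
 -0.064  0.11 ] lo [ 0.438 -0.134  0.102] hi [0.67  0.008 0.152]
tray 0.77 [213.  196.2] 3553 med [0.552 0.209 0.007] lo [ 0.434  0.138 -0.002] hi [0.736 0.303 0.021]
tray 0.54 [205.9 156. ] 445 med [0.664 0.237 0.088] lo [0.644 0.211 0.011] hi [0.7   0.267 0.099]
tray 0.26 [301.9 193.7] 3699 med [ 0.552 -0.063  0.11 ] lo [ 0.436 -0.135  0.102] hi [0.672 0.008 0.152]
tray 0.25 [352.2 171.2] 466 med [ 0.591 -0.211  0.192] lo [ 0.57  -0.24   0.124] hi [ 0.624 -0.185  0.201]
bin_blue 0.67 [347.4 194.9] 3521 med [ 0.549 -0.2    0.11 ] lo [ 0.448 -0.282  0.042] hi [ 0.692 -0.131  0.152]
bin_blue 0.58 [348.7 193.9] 3207 med [ 0.554 -0.2    0.11 ] lo [ 0.454 -0.281  0.102] hi [ 0.692 -0.134  0.153]
```

View pics/top0.png

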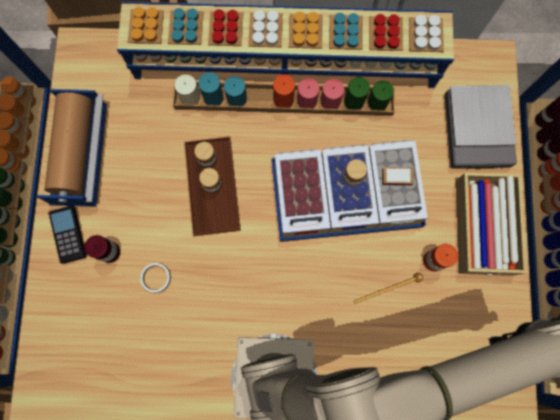

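View pics/side0.png

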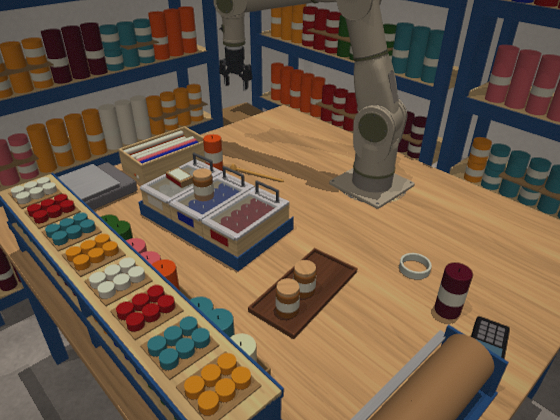

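Run:
```python
from h import *
np.set_printoptions(precision=4,suppress=True)
im,d=get_image('top')
H,W=d.shape
allP=pts('top',d,d>0)
def best(c,t): return trace(c,t)[0]['mask']
def rect(P): 
    r=cv2.minAreaRect(P[:,:2].astype(np.float32)); return r
j=pts('top',d,best('top','jar_center')); top=j[j[:,2]>0.185]; print('jar',cv2.minEnclosingCircle(top[:,:2].astype(np.float32)),np.median(top[:,2]))
# yaw from lid face: the blue lid
m=pts('top',d,best('top','lid_blue'))
f=m[(m[:,2]>.1)&(m[:,2]<.118)];print('lid',rect(f))
b=m[(m[:,2]>.14)&(m[:,2]<.165)&(m[:,0]<.54)];print('bar',len(b),rect(b),np.median(b,0))
t=pts('top',d,best('top','tray')); print('tray',rect(t[t[:,2]<.025]))
for n,lo,hi in(('rim',.011,.022),):
    q=allP[(allP[:,2]>lo)&(allP[:,2]<hi)&(allP[:,1]>.11)&(allP[:,1]<.33)&(allP[:,0]>.4)&(allP[:,0]<.77)];print(n,len(q),rect(q))
# all bars for yaw
for y0,y1 in((-.3,-.13),(-.13,.02),(-.45,-.28)):
    q=allP[(allP[:,2]>.143)&(allP[:,2]<.16)&(allP[:,1]>y0)&(allP[:,1]<y1)&(allP[:,0]<.54)&(allP[:,0]>.42)]
    if len(q)>5: print('bars',len(q),rect(q),q.mean(0))
tw=allP[(allP[:,2]>.08)&(allP[:,2]<.105)&(allP[:,1]>.12)&(allP[:,1]<.32)&(allP[:,0]>.4)&(allP[:,0]<.8)]
for s in (tw[tw[:,0]<.63],tw[tw[:,0]>.63]): print('twin',len(s),s.mean(0),cv2.minEnclosingCircle(s[:,:2].astype(np.float32)))
```

```text
Traceback (most recent call last):
IndexError: list index out of range
```

The top view shows the blue bin in the middle (349,188) with the jar on it at (356,170), and the tray at (212,186) with its free end at about (217,217). The side view agrees: jar at (203,185), red bin nearest the tray.

Run:
```python
from h import *
np.set_printoptions(precision=4,suppress=True)
im,d=get_image('top')
A=pts('top',d,d>0)
def sel(x0,x1,y0,y1,z0,z1):
    return A[(A[:,0]>x0)&(A[:,0]<x1)&(A[:,1]>y0)&(A[:,1]<y1)&(A[:,2]>z0)&(A[:,2]<z1)]
def rep(n,q):
    r=cv2.minAreaRect(q[:,:2].astype(np.float32));c=cv2.minEnclosingCircle(q[:,:2].astype(np.float32))
    print(n,len(q),'mean',q.mean(0),'rect',np.round(r[0],4),np.round(r[1],4),round(r[2],2),'circ',np.round(c[0],4),round(c[1],4))
rep('jar',sel(.54,.66,-.27,-.15,.185,.22))
rep('rim',sel(.4,.77,.11,.34,.011,.022))
rep('tray',sel(.4,.77,.11,.34,.004,.022))
rep('twA',sel(.5,.625,.12,.32,.085,.11));rep('twB',sel(.625,.75,.12,.32,.085,.11))
for y0,y1 in((-.3,-.13),(-.13,.02),(-.46,-.28)):
    rep('bar',sel(.4,.54,y0,y1,.14,.165))
rep('lids',sel(.4,.75,-.46,.05,.098,.118))
rep('rack',sel(.4,.75,-.46,.05,.03,.165))
```

```text
jar 317 mean [ 0.5993 -0.2148  0.1943] rect [ 0.5999 -0.2145] [0.0561 0.0564] 9.9 circ [ 0.5991 -0.2143] 0.0302
rim 923 mean [0.577  0.2214 0.0148] rect [0.5843 0.2409] [0.3644 0.2099] 5.1 circ [0.5879 0.2122] 0.1839
tray 3393 mean [0.5705 0.2209 0.0091] rect [0.5848 0.225 ] [0.3695 0.2293] 0.05 circ [0.5863 0.2258] 0.2154
twA 271 mean [0.5895 0.2199 0.0914] rect [0.5896 0.2202] [0.0563 0.056 ] 20.67 circ [0.59   0.2193] 0.0299
twB 259 mean [0.6743 0.2404 0.0917] rect [0.6747 0.2413] [0.0559 0.0548] 24.18 circ [0.6729 0.2413] 0.0298
bar 111 mean [ 0.4771 -0.2195  0.1535] rect [ 0.4777 -0.2205] [0.0105 0.0936] 7.9 circ [ 0.4775 -0.2205] 0.0469
bar 112 mean [ 0.4578 -0.0767  0.1537] rect [ 0.4585 -0.076 ] [0.0115 0.0928] 7.46 circ [ 0.4568 -0.0762] 0.0465
bar 106 mean [ 0.4966 -0.3626  0.1524] rect [ 0.4968 -0.3631] [0.0107 0.0913] 7.43 circ [ 0.4952 -0.3634] 0.0458
lids 9681 mean [ 0.5709 -0.1979  0.1097] rect [ 0.5745 -0.2079] [0.2508 0.4318] 7.83 circ [ 0.5707 -0.2077] 0.2446
rack 11744 mean [ 0.5633 -0.2042  0.1091] rect [ 0.5707 -0.2072] [0.2611 0.4514] 7.64 circ [ 0.5702 -0.2063] 0.2596
```

Call:
carry_out --series '[0.2,-0.1,0,0,0.5,-0.26,0,0,0.8,-0.42,0,0,1,-0.52,0,0]' --gripper -1

```text
time: 1.15
position: [0.2327, -0.5323, 0.2565]
tcp_rot: [0.993, 0.118, 0.0, -0.0]
wrist_force: [0.1, -1.1, 0.1]
width: 1.007
gripper_force: 0.0
```

Call:
carry_out --series '[0.3,-0.16,0,0,0.6,-0.31,0,0,0.9,-0.47,0,0,1,-0.52,0,0]'

```text
time: 1.55
position: [0.319, -0.4574, 0.2566]
tcp_rot: [0.993, 0.12, 0.001, -0.0]
wrist_force: [0.4, 0.1, -0.3]
width: 1.0
gripper_force: 0.0
```

Call:
carry_out --series '[0.3,-0.16,0,0,0.6,-0.31,0,0,0.9,-0.47,0,0,1,-0.52,0,0]'

```text
time: 1.95
position: [0.4035, -0.3837, 0.2565]
tcp_rot: [0.993, 0.119, 0.001, -0.0]
wrist_force: [-0.2, 0.4, 0.2]
width: 1.0
gripper_force: 0.0
```

Call:
carry_out --series '[0.3,-0.16,0,0,0.6,-0.31,0,0,0.9,-0.47,0,0,1,-0.52,0,0]'

```text
time: 2.35
position: [0.4882, -0.3101, 0.2563]
tcp_rot: [0.993, 0.119, 0.0, -0.0]
wrist_force: [-0.3, 0.4, -0.7]
width: 1.003
gripper_force: 0.0
```

Call:
carry_out --series '[0.3,-0.15,0,0,0.6,-0.3,0,0,0.85,-0.43,0,0,0.85,-0.43,0,0,0.85,-0.43,0,0]'

```text
time: 2.85
position: [0.5584, -0.2518, 0.256]
tcp_rot: [0.993, 0.117, -0.0, 0.0]
wrist_force: [-0.2, -0.9, 0.2]
width: 1.0
gripper_force: 0.0
```

Run:
```python
from h import *
np.set_printoptions(precision=4,suppress=True)
o=arm.get_obs();Rm=R.from_quat(o['tcp_rot']).as_matrix();print(o['position'],Rm,o['q'])
print('to jar (tool axes)',Rm.T@(np.array([.600,-.2145,.166])-o['position']))
im,d=get_image('top')
hsv=cv2.cvtColor(im,cv2.COLOR_RGB2HSV);m=(hsv[...,2]<125).astype(np.uint8)
box=np.zeros_like(m);box[125:250,170:255]=1;m=cv2.morphologyEx(m*box,cv2.MORPH_OPEN,np.ones((3,3)))
n,l,s,c=cv2.connectedComponentsWithStats(m);k=1+s[1:,4].argmax();m=l==k
P=pts('top',d,m);P=P[P[:,2]<.03];r=cv2.minAreaRect(P[:,:2].astype(np.float32));print(s[k],'tray',r)
b=cv2.boxPoints(r);print(b)
im2=im.copy();im2[m]=(0,255,0);save('t1.png',cv2.resize(im2[110:260,150:420],None,fx=2.5,fy=2.5))
```

```text
[ 0.5584 -0.2518  0.256 ] [[ 0.9726  0.2325 -0.0007]
 [ 0.2325 -0.9726 -0.0004]
 [-0.0008  0.0003 -1.    ]] [ 0.6594  0.3327 -0.3935  1.4798  0.1292  1.3552 -1.0786]
to jar (tool axes) [ 0.0492 -0.0266  0.09  ]
[ 185  137   55   99 3743] tray ((0.5851942300796509, 0.2211950421333313), (0.3101486265659332, 0.14874792098999023), 9.011855125427246)
[[0.4204 0.2704]
 [0.4437 0.1234]
 [0.75   0.172 ]
 [0.7267 0.3189]]
```

View pics/t1.png

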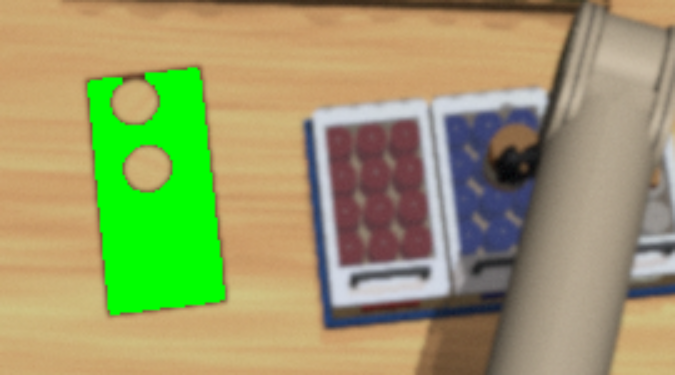

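The crop shows the mask covering the whole tray, and the fit gives 310 x 149 as it should. The gap is at (0.491, 0.206).

Call:
carry_out --series '[0.25,-0.14,0,0,0.49,-0.27,0,0,0.49,-0.27,0,0,0.49,-0.27,0.2,0,0.49,-0.27,0.4,0,0.49,-0.27,0.6,0,0.49,-0.27,0.75,0,0.49,-0.27,0.87,0,0.49,-0.27,0.9,0,0.49,-0.27,0.9,0]'

```text
time: 3.9
position: [0.5999, -0.2136, 0.1663]
tcp_rot: [0.993, 0.117, -0.0, 0.0]
wrist_force: [-0.2, 0.5, 0.4]
width: 1.0
gripper_force: 0.0
```

Call:
carry_out --series '[0,0,0,0,0,0,0,0,0,0,0,0,0,0,0,0,0,0,0,0,0,0,0,0,0,0,0,0,0,0,0,0]' --gripper 1 --grip_force 30

```text
time: 4.7
position: [0.6007, -0.2139, 0.1677]
tcp_rot: [0.993, 0.117, 0.001, 0.001]
wrist_force: [-0.7, -2.0, 5.8]
width: 0.711
gripper_force: 33.1
```

Call:
carry_out --series '[0,0,-0.1,0,0,0,-0.25,0,0,0,-0.45,0,0,0,-0.65,0,0,0,-0.85,0,0,0,-0.9,0,0,0,-0.9,0]'

```text
time: 5.4
position: [0.6004, -0.2131, 0.2573]
tcp_rot: [0.993, 0.117, 0.001, 0.0]
wrist_force: [0.1, -0.7, -3.9]
width: 0.712
gripper_force: 33.9
```

Call:
carry_out --series '[0,-0.1,0,0,0,-0.25,0,0,0,-0.45,0,0,0,-0.65,0,0,0,-0.85,0,0,0,-1,0,0]'

```text
time: 6.0
position: [0.5764, -0.1131, 0.2565]
tcp_rot: [0.993, 0.118, 0.0, -0.0]
wrist_force: [0.3, 0.5, -3.1]
width: 0.707
gripper_force: 33.9
```

Call:
carry_out --series '[0,-0.2,0,0,0,-0.4,0,0,0,-0.6,0,0,0,-0.8,0,0,0,-1,0,0]'

```text
time: 6.5
position: [0.553, -0.0173, 0.2565]
tcp_rot: [0.993, 0.117, 0.0, 0.0]
wrist_force: [-0.3, -0.5, -3.4]
width: 0.712
gripper_force: 33.9
```

Call:
carry_out --series '[0,-0.2,0,0,0,-0.4,0,0,0,-0.6,0,0,0,-0.8,0,0,0,-1,0,0]'

```text
time: 7.0
position: [0.5297, 0.0799, 0.2565]
tcp_rot: [0.993, 0.117, 0.0, 0.0]
wrist_force: [-0.7, -0.4, -2.9]
width: 0.709
gripper_force: 33.9
```

Call:
carry_out --series '[0,-0.2,0,0,0,-0.4,0,0,0,-0.6,0,0,0,-0.75,0,0,0,-0.85,0,0,0,-0.9,0,0,0,-0.9,0,0,0,-0.9,0,0]'

```text
time: 7.8
position: [0.5096, 0.1653, 0.2562]
tcp_rot: [0.993, 0.117, -0.0, 0.0]
wrist_force: [-1.3, -0.0, -3.5]
width: 0.714
gripper_force: 33.9
```

Run:
```python
from h import *
np.set_printoptions(precision=4,suppress=True)
o=arm.get_obs();Rm=R.from_quat(o['tcp_rot']).as_matrix();print(o['position'],o['q'],o['width'],o['wrist_force'])
print('to gap',Rm.T@(np.array([.4914,.2062,.062])-o['position']))
im,d=get_image('side');save('s2.png',cv2.resize(im[100:370,150:460],None,fx=2,fy=2))
for r in trace('side','jar_center')[:3]:
    P=pts('side',d,r['mask']);print(r['p'],r['location'],np.median(P,0),np.percentile(P,[2,98],axis=0))
```

```text
[0.5096 0.1653 0.2562] [ 0.1872  0.193  -0.6577  1.6694  0.1218  1.3207 -1.8286] 0.7139717835452544 [-1.3028 -0.0147 -3.5222]
to gap [-0.0082 -0.0441  0.1942]
0.84 [307.2, 201.6] [0.5302 0.1768 0.2523] [[0.499  0.1437 0.2027]
 [0.541  0.1952 0.2851]]
0.73 [168.2, 188.5] [ 0.6564 -0.3382  0.1106] [[ 0.4784 -0.4226  0.047 ]
 [ 0.7187 -0.2702  0.135 ]]
```

View pics/s2.png

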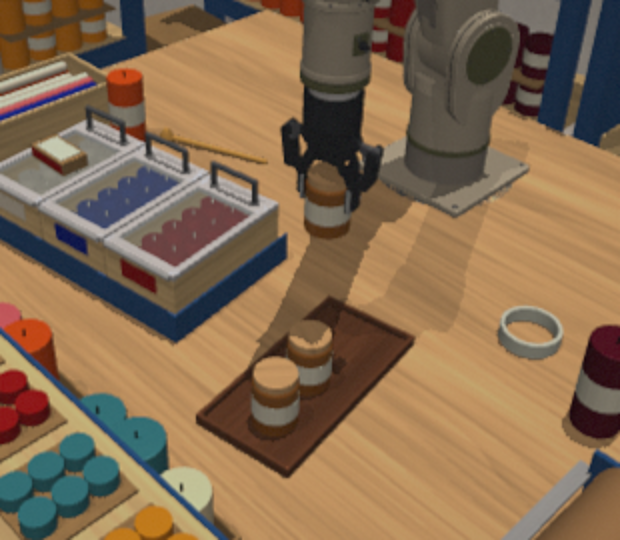

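The crop shows the jar held upright at (327,200), and the tray's near end is free.

Call:
carry_out --series '[-0.04,-0.2,0,0,-0.08,-0.38,0.1,0,-0.08,-0.44,0.3,0,-0.08,-0.44,0.5,0,-0.08,-0.44,0.7,0,-0.08,-0.44,0.9,0,-0.08,-0.44,1,0]'

```text
time: 8.6
position: [0.4909, 0.206, 0.1546]
tcp_rot: [0.993, 0.117, -0.001, 0.0]
wrist_force: [-0.2, 0.1, -2.8]
width: 0.711
gripper_force: 33.8
```

Call:
carry_out --series '[0,0,0.2,0,0,0,0.4,0,0,0,0.55,0,0,0,0.68,0,0,0,0.78,0,0,0,0.83,0,0,0,0.86,0,0,0,0.88,0,0,0,0.88,0]'

```text
time: 9.5
position: [0.4915, 0.207, 0.0685]
tcp_rot: [0.993, 0.117, 0.0, 0.0]
wrist_force: [0.3, -0.3, -2.9]
width: 0.709
gripper_force: 33.9
```

Call:
carry_out --series '[0,0,0.01,0,0,0,0.02,0,0,0,0.03,0,0,0,0.03,0]'

```text
time: 9.9
position: [0.4913, 0.2069, 0.0652]
tcp_rot: [0.993, 0.117, -0.0, 0.0]
wrist_force: [-0.0, 0.7, -3.6]
width: 0.71
gripper_force: 33.9
```

Call:
carry_out --series '[0,0,0.01,0,0,0,0.015,0,0,0,0.015,0,0,0,0.015,0]'

```text
time: 10.3
position: [0.4913, 0.207, 0.0638]
tcp_rot: [0.993, 0.117, 0.0, 0.0]
wrist_force: [-0.3, -0.1, -2.7]
width: 0.711
gripper_force: 33.9
```

Call:
carry_out --series '[0,0,0.01,0,0,0,0.01,0,0,0,0.01,0]'

```text
time: 10.6
position: [0.4914, 0.207, 0.0637]
tcp_rot: [0.993, 0.117, 0.0, 0.0]
wrist_force: [-5.5, -3.1, 9.7]
width: 0.715
gripper_force: 35.2
```

Call:
carry_out --series '[0,0,-0.006,0,0,0,-0.006,0,0,0,-0.006,0,0,0,-0.006,0,0,0,-0.006,0,0,0,-0.006,0]' --gripper -1

```text
time: 11.2
position: [0.4914, 0.207, 0.0633]
tcp_rot: [0.993, 0.117, -0.0, 0.0]
wrist_force: [0.5, 0.2, -0.1]
width: 1.005
gripper_force: 0.0
```

Call:
carry_out --series '[0,0,-0.1,0,0,0,-0.25,0,0,0,-0.45,0,0,0,-0.7,0,0,0,-1,0]'

```text
time: 11.7
position: [0.4911, 0.207, 0.1652]
tcp_rot: [0.993, 0.117, -0.0, -0.0]
wrist_force: [0.1, -0.7, 0.2]
width: 1.003
gripper_force: 0.0
```

Call:
carry_out --series '[0,0,-0.25,0,0,0,-0.5,0,0,0,-0.75,0,0,0,-1,0]'

```text
time: 12.1
position: [0.4911, 0.2073, 0.266]
tcp_rot: [0.993, 0.117, 0.001, -0.0]
wrist_force: [-0.7, -0.1, -1.0]
width: 1.001
gripper_force: 0.0
```

Run:
```python
from h import *
np.set_printoptions(precision=4,suppress=True)
o=arm.get_obs();print(o['position'],o['q'],o['width'],o['wrist_force'])
im,d=get_image('side');save('s3.png',cv2.resize(im[150:350,170:420],None,fx=2.4,fy=2.4))
for r in trace('side','jar_center')[:4]:
    P=pts('side',d,r['mask']);print(r['p'],r['location'],np.median(P,0),np.percentile(P,[2,98],axis=0))
A=pts('side',d,d>0)
for x0,x1 in((.45,.54),(.55,.63),(.635,.71)):
    q=A[(A[:,0]>x0)&(A[:,0]<x1)&(A[:,1]>.15)&(A[:,1]<.29)&(A[:,2]>.085)&(A[:,2]<.1)];print(len(q),q.mean(0),q.std(0))
```

```text
[0.4911 0.2073 0.266 ] [ 0.1366  0.1842 -0.6941  1.6614  0.1212  1.3381 -1.9124] 1.0009594967229067 [-0.6768 -0.0775 -1.0346]
0.89 [323.3, 258.5] [0.5065 0.2193 0.0691] [[0.4602 0.1735 0.0037]
 [0.5234 0.2372 0.0939]]
0.4 [450.6, 287.8] [0.3861 0.535  0.0958] [[0.3377 0.5005 0.006 ]
 [0.3968 0.5597 0.1416]]
248 [0.4934 0.2079 0.0908] [0.0153 0.0152 0.0021]
275 [0.593  0.221  0.0909] [0.015  0.0147 0.0022]
315 [0.6761 0.2408 0.0909] [0.015  0.015  0.0018]
```

View pics/s3.png

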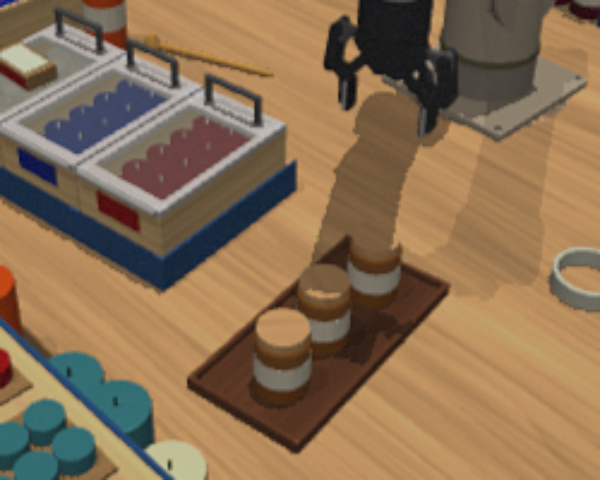

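The jar now stands upright in the tray at (0.492, 0.207), and the twins have not moved. Next is the bar.

Call:
carry_out --series '[-0.05,0.2,0,0,-0.12,0.45,0,0,-0.2,0.75,0,0,-0.27,1,0,0]'

```text
time: 12.6
position: [0.488, 0.1021, 0.2639]
tcp_rot: [0.993, 0.117, 0.0, 0.0]
wrist_force: [1.1, -0.0, 1.0]
width: 1.0
gripper_force: 0.0
```

Call:
carry_out --series '[-0.08,0.3,0,0,-0.16,0.6,0,0,-0.24,0.9,0,0,-0.27,1,0,0]'

```text
time: 13.0
position: [0.485, -0.0033, 0.2638]
tcp_rot: [0.993, 0.115, 0.0, 0.0]
wrist_force: [0.4, -0.1, 0.6]
width: 1.002
gripper_force: 0.0
```

Call:
carry_out --series '[-0.08,0.3,0,0,-0.16,0.6,0,0,-0.24,0.9,0,0,-0.27,1,0,0]'

```text
time: 13.4
position: [0.4819, -0.1062, 0.2636]
tcp_rot: [0.993, 0.116, 0.0, 0.0]
wrist_force: [-0.2, 0.2, 0.6]
width: 0.997
gripper_force: 0.0
```

Call:
carry_out --series '[-0.08,0.3,0,0,-0.16,0.6,0,0,-0.24,0.9,0,0,-0.27,1,0,0,-0.27,1,0,0]'

```text
time: 13.9
position: [0.4793, -0.2076, 0.2634]
tcp_rot: [0.993, 0.116, 0.0, -0.0]
wrist_force: [0.5, 0.2, 0.0]
width: 1.001
gripper_force: 0.0
```

Call:
carry_out --series '[0,0,0,-0.2,0,0,0,-0.45,0,0,0,-0.7,0,0,0,-0.94,0,0,0,-0.94]'

```text
time: 14.4
position: [0.4799, -0.2049, 0.2637]
tcp_rot: [0.934, 0.358, 0.0, -0.0]
wrist_force: [1.0, -0.3, -0.2]
width: 0.998
gripper_force: 0.0
```

Call:
carry_out --series '[0,0,0,-0.2,0,0,0,-0.45,0,0,0,-0.7,0,0,0,-0.94,0,0,0,-0.94]'

```text
time: 14.9
position: [0.4797, -0.2058, 0.2636]
tcp_rot: [0.82, 0.573, 0.0, -0.0]
wrist_force: [1.0, 0.4, 0.2]
width: 1.002
gripper_force: 0.0
```

Call:
carry_out --series '[0,0,0,-0.2,0,0,0,-0.45,0,0,0,-0.7,0,0,0,-0.93,0,0,0,-0.93,0,0,0,-0.93]'

```text
time: 15.5
position: [0.4795, -0.2067, 0.2635]
tcp_rot: [0.66, 0.751, 0.0, 0.0]
wrist_force: [0.8, -0.4, 0.7]
width: 0.996
gripper_force: 0.0
```

Run:
```python
from h import *
np.set_printoptions(precision=4,suppress=True)
o=arm.get_obs();Rm=R.from_quat(o['tcp_rot']).as_matrix();print(o['position'],o['q'],Rm)
print('to bar',Rm.T@(np.array([.4777,-.2205,.156])-o['position']),'yaw x',np.degrees(np.arctan2(Rm[1,0],Rm[0,0])))
im,d=get_image('side');A=pts('side',d,d>0)
q=A[(A[:,0]>.44)&(A[:,0]<.52)&(A[:,1]>-.285)&(A[:,1]<-.15)&(A[:,2]>.135)&(A[:,2]<.162)]
print(len(q),q.mean(0),cv2.minAreaRect(q[:,:2].astype(np.float32)))
```

```text
[ 0.4795 -0.2067  0.2635] [ 0.7127  0.1286 -0.4258  1.7018  0.0546  1.3228  0.4055] [[-0.1285  0.9917  0.0001]
 [ 0.9917  0.1285  0.    ]
 [-0.      0.0001 -1.    ]]
to bar [-0.0135 -0.0036  0.1075] yaw x 97.38373759110851
90 [ 0.48   -0.2183  0.1505] ((0.4790177047252655, -0.2171049565076828), (0.013654164038598537, 0.09472664445638657), 8.357614517211914)
```

Call:
carry_out --series '[-0.12,-0.02,0.05,0,-0.12,-0.02,0.2,0,-0.12,-0.02,0.4,0,-0.12,-0.02,0.6,0,-0.12,-0.02,0.8,0,-0.12,-0.02,0.93,0,-0.12,-0.02,1,0,-0.12,-0.02,1,0]'

```text
time: 16.35
position: [0.4787, -0.2195, 0.1627]
tcp_rot: [0.658, 0.753, -0.0, -0.001]
wrist_force: [-0.3, -0.7, -0.4]
width: 0.997
gripper_force: 0.0
```

Call:
carry_out --series '[0,0,0.03,0,0,0,0.06,0,0,0,0.06,0,0,0,0.06,0]'

```text
time: 16.75
position: [0.4792, -0.2194, 0.1577]
tcp_rot: [0.658, 0.753, 0.0, 0.0]
wrist_force: [-0.4, -0.4, 0.5]
width: 1.0
gripper_force: 0.0
```

Call:
carry_out --series '[0,0,0,0,0,0,0,0,0,0,0,0,0,0,0,0,0,0,0,0,0,0,0,0,0,0,0,0,0,0,0,0,0,0,0,0,0,0,0,0,0,0,0,0,0,0,0,0]' --gripper 1 --grip_force 30

```text
time: 17.95
position: [0.4769, -0.2197, 0.1574]
tcp_rot: [0.658, 0.753, -0.001, -0.002]
wrist_force: [-11.3, 1.1, 9.2]
width: 0.105
gripper_force: 29.7
```

Run:
```python
from h import *
np.set_printoptions(precision=4,suppress=True)
o=arm.get_obs();Rm=R.from_quat(o['tcp_rot']).as_matrix();print(o['position'],o['wrist_force'],o['torque'],o['width'],o['gripper_force'],np.degrees(np.arctan2(Rm[1,0],Rm[0,0])))
im,d=get_image('side');save('s4.png',cv2.resize(im[120:270,120:320],None,fx=3,fy=3))
```

```text
[ 0.4769 -0.2197  0.1574] [-11.3371   1.1154   9.2163] [0.1946 2.5121 0.0129] 0.10476334553916865 29.680975377559662 97.69768240346677
```

View pics/s4.png

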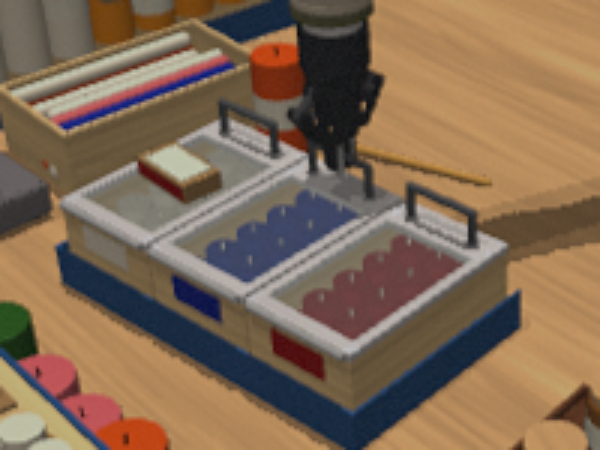

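The crop shows the fingers on the blue lid's bar at (340,160), between its posts. The width of 9 mm fits the 10 mm bar. I'll raise it along the arc to about 25 degrees.

Call:
carry_out --series '[0,-0.02,0,0,0,-0.01,-0.04,0,0,0,-0.09,0,0,0.02,-0.19,0,0,0.05,-0.28,0,0,0.09,-0.37,0,0,0.12,-0.455,0,0,0.165,-0.54,0,0,0.21,-0.625,0,0,0.26,-0.71,0,0,0.31,-0.79,0,0,0.365,-0.865,0,0,0.365,-0.865,0,0,0.365,-0.865,0]'

```text
time: 19.4
position: [0.5142, -0.2146, 0.2446]
tcp_rot: [0.658, 0.753, -0.001, -0.001]
wrist_force: [-10.0, 0.1, 2.1]
width: 0.102
gripper_force: 29.6
```

```bash
cat > a.py <<'E'
from h import *
np.set_printoptions(precision=4,suppress=True)
o=arm.get_obs();Rm=R.from_quat(o['tcp_rot']).as_matrix()
print(o['time'],o['position'],o['wrist_force'],o['torque'],o['width'],o['gripper_force'])
g=o['position']+.0074*Rm[:,2]
ux=np.array([.991,.133]);h=np.array([.4769,-.2197])+.215*ux
f=(h-g[:2])@ux;u=g[2]-.106
print('f,u',f,u,'r',np.hypot(f,u),'theta',np.degrees(np.arctan2(u,f))-11.56)
E
python3 a.py
```

```text
19.4 [ 0.5142 -0.2146  0.2446] [-9.9917  0.0641  2.1414] [-0.0385  2.2166 -0.0116] 0.10190797105229381 29.617481231689453
f,u 0.17735640383928492 0.13121354232334714 r 0.22061796769946987 theta 24.93513722136686
```

Call:
carry_out --series '[0,0.02,-0.03,0,0,0.06,-0.075,0,0,0.12,-0.15,0,0,0.185,-0.22,0,0,0.255,-0.285,0,0,0.325,-0.35,0,0,0.4,-0.41,0,0,0.475,-0.47,0,0,0.555,-0.525,0,0,0.635,-0.575,0,0,0.72,-0.62,0,0,0.72,-0.62,0,0,0.72,-0.62,0]'

```text
time: 20.7
position: [0.5866, -0.2049, 0.3091]
tcp_rot: [0.658, 0.753, -0.0, 0.001]
wrist_force: [-9.7, 0.2, 14.0]
width: 0.099
gripper_force: 31.3
```

```bash
python3 a.py
```

```text
20.7 [ 0.5866 -0.2049  0.3091] [-9.7408  0.1735 14.036 ] [ 0.0298  2.1637 -0.0295] 0.09864174356286513 31.30770117044449
f,u 0.10424416001266458 0.19568024522671085 r 0.2217151399177145 theta 50.394564567697806
```

Call:
carry_out --series '[0,0,-0.03,0,0,0.08,-0.075,0,0,0.17,-0.115,0,0,0.26,-0.15,0,0,0.35,-0.18,0,0,0.36,-0.18,0,0,0.36,-0.18,0,0,0.36,-0.18,0]'

```text
time: 21.5
position: [0.6228, -0.2, 0.3255]
tcp_rot: [0.658, 0.753, 0.0, 0.001]
wrist_force: [-4.0, -0.3, 6.1]
width: 0.099
gripper_force: 31.1
```

```bash
python3 a.py
cat > b.py <<'E'
from h import *
np.set_printoptions(precision=4,suppress=True)
import sys
ux=np.array([.991,.133]);uy=np.array([-.133,.991]);h=np.array([.4769,-.2197])+.215*ux
for cam in('side','top'):
    im,d=get_image(cam);A=pts(cam,d,d>0)
    if cam=='side': save(sys.argv[1],cv2.resize(im[80:270,100:320],None,fx=3,fy=3))
    f=(h-A[:,:2])@ux;w=(A[:,:2]-h)@uy;z=A[:,2]-.106
    k=(abs(w)<.075)&(f>.0)&(f<.16)&(z>.02)&(z<.215)
    for a in (1.047,):
        # points within 15 mm of expected 60-degree lid plane
        n=-np.sin(a)*f+np.cos(a)*z; s=k&(abs(n)<.015)
        F,Z,N=f[s],z[s],n[s]
        for _ in range(4):
            C=np.polyfit(np.cos(a)*F+np.sin(a)*Z,N,1);e=N-np.polyval(C,np.cos(a)*F+np.sin(a)*Z)
            g=abs(e)<2.5*np.median(abs(e))+1e-4;F,Z,N=F[g],Z[g],N[g]
        print(cam,s.sum(),len(F),'slope->angle',60+np.degrees(np.arctan(C[0])),'off mm at .12',np.polyval(C,.12)*1e3,'std',e.std())
E
python3 b.py s5.png
```

```text
21.5 [ 0.6228 -0.2     0.3255] [-4.0128 -0.2556  6.1175] [-0.3126  1.0544  0.0353] 0.09873203112061682 31.073005199432373
f,u 0.06773982327225894 0.21213258007988706 r 0.2226856869857301 theta 60.73027356813142
side 2488 2116 slope->angle 60.598344605592786 off mm at .12 5.821582053537857 std 0.001709258238311359
top 335 247 slope->angle 60.49725935678795 off mm at .12 5.955317013233264 std 0.0006998249309996372
```

View pics/s5.png

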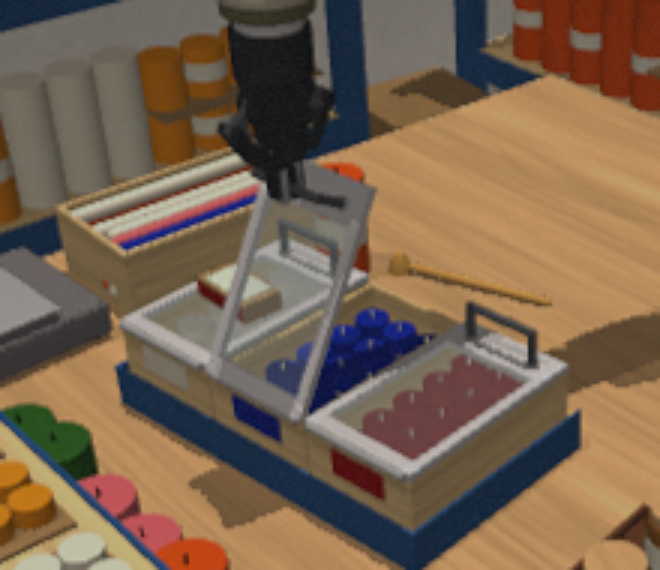

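The crop shows the blue lid held open by its bar at (300,190). The white and red lids are shut and the matchbox is still in place. The cameras and the arm's pose all give about 60.5 degrees, so I'll trim back by 0.5.

Call:
carry_out --series '[0,-0.01,0,0,0,-0.02,0,0,0,-0.02,0,0,0,-0.02,0,0,0,-0.02,0,0,0,-0.02,0,0]'

```text
time: 22.2
position: [0.6203, -0.2002, 0.3247]
tcp_rot: [0.658, 0.753, 0.0, 0.0]
wrist_force: [-3.6, -1.6, 5.1]
width: 0.105
gripper_force: 31.1
```

```bash
python3 a.py; python3 b.py s6.png
```

```text
22.2 [ 0.6203 -0.2002  0.3247] [-3.572  -1.6181  5.097 ] [-0.3473  1.0049  0.0169] 0.1047182966338486 31.130376756191254
f,u 0.07028329063242884 0.21129996157428127 r 0.22268231789573056 theta 60.041672664618375
side 2493 2060 slope->angle 59.73374428526673 off mm at .12 4.455791278709273 std 0.0016613912113729312
top 350 260 slope->angle 59.92391789716333 off mm at .12 4.48698561137558 std 0.0006911013395903622
```

```bash
python3 -c "
from bench import ticket;print(ticket.sign_off())"
```

```text
the job is handed in; nothing more can be done
None
```

The amber jar candle stands upright in the tray's free space beside the two like it, and the arm is holding the blue bin's lid at about 60 degrees (cameras 59.7 to 59.9, arm pose 60.0); I handed the job in at about 22 s.

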